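# Trace a bevelled plate joint with the spring stylus

### The arm

A 6-joint arm with a two-finger parallel gripper is mounted at the origin on a cart in front of the work surface, level with it; the furniture and walls round the work are solid. World frame = base frame: x ahead of the robot, y to its left, z up, the work surface at z = 0. Lengths are in m, angles in degrees, forces in N, time in s.
With the tool pointing down it reaches from about 0.3 to 0.75 m from the base axis. Payload 8.5 kg.
Tool frame: the origin (TCP) lies at the very end of the fingers, on their centre line; the grasp point (between the pads) lies 19 mm behind it; z points along the fingers, y is the line along which they close (so a half turn about z gives the same grasp; the last joint's range is limited). The gripper opens to 85 mm and grips with 20 to 120 N. Pads are 22 mm wide; open, the fingers measure 114 mm over their backs; the gripper's body (76 mm by 85 mm) begins 54 mm behind the grasp point. The pads swing forward as they close: fully open they stand 13 mm farther back than shut.
Start: joints at [-78.455, 21.807, 74.336, -0, 83.858, -12.336], TCP at [0.223, -0.503, 0.208] pointing down, gripper open.
Joint ranges: [-178.18, 178.18], [-50.72, 133.34], [12.68, 142.11], [-81.47, 261.47], [9.98, 163.14], [-165.26, 165.26]. Speed limits (degrees/s): [136.94, 136.94, 180, 180, 180, 180].

### API

Orientations are given as a 3x3 rotation matrix whose columns are the frame's x, y, z axes.
In Python, from rig import env, optics, spotter gives the robot as it stands.
- The arm moves only by the shell command python3 -m crank 'ROWS' [FORCE]. ROWS is JSON, one flat list of numbers, 5 for each row, row after row: the finger opening in cm, from 0 to 8.54, then the shift along the tool's x, y, z in cm, then the turn about the tool's z in rad. A call has exactly 8 rows; each row shifts and turns the commanded pose from where the row before left it, along the tool's axes as they then stand; what a row does not reach is not made up. A row lasts 1/12 s, in which the tool goes at most 41.7 mm and 7.16 degrees, less where a joint would pass 70% of its speed; a pose out of reach is approached as far as the arm can. A call is refused whole if a number of a shift passes 4.17 or a number of a turn 0.125, either way. A call with a gripper value outside its range is refused whole. The fingers move at their own pace and stop on an object; FORCE is the grip in N (left out, the last holds). Time passes only in rows, so rows that do not move let the fingers close, or fill a call up. It gives the time, the measured TCP pose, the force, the opening and the grip force at its end, in the units of the state.
- env.observe(): the state, without advancing time (a new reading comes with each control period).
- optics.get_image(name): name is "side" or "top" or "wrist"; returns a dict with "color" (480x640x3 uint8, red, green, blue), "intrinsics" (3x3 intrinsics, pixels), "distortion" ([k1, k2, p1, p2, k3] as OpenCV has them; the pictures are not rectified), "pose" (4x4, takes a point from camera to world coordinates). Camera axes: x right, y up, looking along -z (the intrinsics and any distortion apply to the point x, -y, -z); pixel columns grow to the right and rows downward; lengths in m; the calibration is good to about 2 mm. A picture is of the moment at which its call begins. There is no depth.
- env.close_job(): hands the job in; it is judged then, once.
Trained networks look in a picture, given as the dict that the camera call returned (one of the last four; its "shot" number tells which), for a name from the list of things; names that differ only in an ending like _2 or _b are one class to them, and where a whole thing is asked for, a point or a joint stands for the part that bears it (a point fixed in the world has none). Each returns a list of dicts, best first, with "score" (0 to 1); they miss things now and then, are a little off and sometimes report something else, mostly with a low value. They report only what shows in the picture. A call takes as long as a camera call.
- spotter.look_for(picture, query): "at" ([column, row] as shares, 0 to 1, of the picture: columns of its width, rows of its height, amid what is visible of it).
The state is a dict: "time_s": time; "q": joint angles; "qvel": joint speeds; "joint_efforts": joint torques, N m; "position": TCP position; "tool_rot": TCP orientation; "ft_force": force on the tool from outside, world axes, zero at the start; "wrist_torque": the same for the moment, N m; "grip_width": finger opening in m; "gripper_force": force on a finger pad.
Only numpy, scipy, OpenCV 4.12 (cv2) and the standard library are available. Lean on these libraries where they do the work, as an engineer would, in place of code of your own. Each camera call takes 0.05 s, during which the arm holds its last target. There are 200 camera calls.

### The job

Clear the set-up block off the test plate and set it flat on the cart top, then lift the pointed stylus (not the flat scraper) off its peg, raising its eye over the upturned tip. Put its point in the V-shaped seam at the end with the round button and guide it slowly, about 3 cm a second and with light pressure on its spring, along the whole seam round both bends to the end with the square tab. Then hang the stylus back on its empty peg and let go; the scraper stays hanging on its own peg throughout.

Things in the scene. Friction and masses are not known exactly. Their poses are not given: they have to be found in the camera images.
- block: steel set-up block with drilled holes, 51 (own x) x 76 (own y) x 26 (z) mm, 0.5 to 0.9 kg; lies flat on the test plate, its long side across the seam. Origin at the centre of its underside, z up. It may go anywhere on the cart top (z = 0) off the plate; the area to the left of the plate, about x 0.50, y 0.265, is kept free
- plate: fixed plate, 104 (own x) x 160 (own y) x 14 mm high: two bright bevelled plates with a V groove (the seam) between them, 16 mm wide at the top, 3 mm at the bottom, 8 mm deep, running in a Z between the short sides. A low round button (16 mm across, 6 mm high) marks its start, a square tab (18 x 18 x 6 mm) its finish. Origin: centre of the underside, z up
- seam_start (a point): bottom of the groove 18 mm inside the plate's edge at the round-button end, 6 mm above the cart: tracing starts here
- seam_a (a point): bottom of the groove halfway from seam_start to seam_bend1
- seam_bend1 (a point): bottom of the groove at the first bend, 37 mm from seam_start in a straight line
- seam_b (a point): bottom of the groove halfway from seam_bend1 to seam_mid
- seam_mid (a point): bottom of the groove at the plate's centre, halfway along the straight oblique run between the bends
- seam_c (a point): bottom of the groove halfway from seam_mid to seam_bend2
- seam_bend2 (a point): bottom of the groove at the second bend, 62 mm from the first
- seam_d (a point): bottom of the groove halfway from seam_bend2 to seam_end
- seam_end (a point): bottom of the groove 18 mm inside the plate's edge at the square-tab end, 37 mm from the second bend: tracing ends here
- stylus: loose black tool 128 mm long, 0.11 kg, hanging upright: flat eye at the top (34 mm wide along own y, 12 mm thick, 42 mm high), 16 mm barrel, thin steel needle. Origin: centre of the eye, 9.5 mm below the peg's axis when hung, z up. Opening 18 mm wide, 26 mm high, peaked roof; the peg runs through along own x. Grip the eye from above across own y
- stylus_point (a point): point of the stylus's needle (5 mm ball), 107 mm below the stylus's origin when free. The needle slides up into the barrel against a spring: 0.9 N to start, plus 0.15 N per mm, 14 mm of travel
- stand: fixed stand, dark base 80 x 190 x 12 mm, two thin steel posts 110 mm apart; from the top of each a 6 mm round peg points along the stand's own -x (toward the robot) and ends in an upturned tip. Origin under the posts on the cart top, z up; nothing on it but the tools' eyes stands over 173 mm. Hung tools have the stand's yaw
- peg_left (a point): point on the axis of the left peg (stand's +y side), 160 mm up, 33 mm out from the post, where an eye hangs. The upturned tip is 25 to 31 mm further out along the stand's -x and tops out 13 mm above the peg's axis: an eye passes it with its origin 0.5 to 9 mm above the peg's axis
- peg_right (a point): the same point on the right peg (stand's -y side). Which of the two pegs holds the stylus varies
- scraper: loose tool with the same black eye but a flat steel blade 30 mm wide instead of a needle; hangs on the other peg and stays there. Origin at the centre of its eye

How it is judged (in metres and radians):
On the way, in this order (a step that is already met when the one before it is completed fails the run):
1. the block lies flat on the cart top, off the plate, let go (height (world z) of block between -0.006 and 0.006 m and angle between block's own z axis and vertical below 0.1 rad and contact force between the fingers and block below 0.1 N), for 0.2 s.
2. the stylus is held clear of the stand (contact force between the fingers and stylus above 1 N and contact force between stylus and stand below 0.05 N and horizontal distance between stylus and peg_left above 0.045 m and horizontal distance between stylus and peg_right above 0.045 m), for 0.1 s.
3. the point rests in the seam at the round-button end (within 7 mm) (distance between stylus_point and seam_start below 0.007 m and contact force between stylus and plate above 0.2 N), for 0.1 s.
4. the point, pressed in the seam, is halfway along the first run (within 7 mm) (distance between stylus_point and seam_a below 0.007 m and contact force between stylus and plate above 0.2 N), for 0.05 s.
5. the point, pressed in the seam, passes the first bend (within 7 mm) (distance between stylus_point and seam_bend1 below 0.007 m and contact force between stylus and plate above 0.2 N), for 0.05 s.
6. the point, pressed in the seam, is a quarter along the oblique run (within 7 mm) (distance between stylus_point and seam_b below 0.007 m and contact force between stylus and plate above 0.2 N), for 0.05 s.
7. the point, pressed in the seam, is three quarters along the oblique run (within 7 mm) (distance between stylus_point and seam_c below 0.007 m and contact force between stylus and plate above 0.2 N), for 0.05 s.
8. the point, pressed in the seam, passes the second bend (within 7 mm) (distance between stylus_point and seam_bend2 below 0.007 m and contact force between stylus and plate above 0.2 N), for 0.05 s.
9. the point, pressed in the seam, is halfway along the last run (within 7 mm) (distance between stylus_point and seam_d below 0.007 m and contact force between stylus and plate above 0.2 N), for 0.05 s.
10. the point, pressed in the seam, reaches the square-tab end (within 7 mm) (distance between stylus_point and seam_end below 0.007 m and contact force between stylus and plate above 0.2 N), for 0.05 s.
At the end, for the whole second after the job is handed in: The stylus hangs by its eye on its own peg again (eye within 30 mm of the peg's middle, 143 to 158 mm up, upright within 0.25 rad, nearly still), the scraper hangs on the other peg, and the block lies flat on the cart top off the plate (((horizontal distance between stylus and peg_left below 0.03 m and horizontal distance between scraper and peg_right below 0.03 m) or (horizontal distance between stylus and peg_right below 0.03 m and horizontal distance between scraper and peg_left below 0.03 m)) and height (world z) of stylus between 0.143 and 0.158 m and angle between stylus's own z axis and vertical below 0.25 rad and height (world z) of scraper between 0.143 and 0.158 m and contact force between stylus and stand above 0.3 N and linear speed of stylus below 0.08 m/s and height (world z) of block between -0.006 and 0.006 m and angle between block's own z axis and vertical below 0.1 rad); the robot touches nothing.
It fails at once if the point is pushed along the plate fast (over 10 cm/s while touching) (contact force between stylus and plate above 0.3 N and linear speed of stylus above 0.1 m/s).
It fails at once if the stylus is pressed hard on the plate (over 15 N) (contact force between stylus and plate above 15 N).
It fails at once if the scraper is moved more than 4 cm from where it hung (distance of scraper from where it was at the start of the episode above 0.04 m).
It also fails if it takes over 67 s, if anything falls off the work surface, if the arm or the gripper's body presses on something with over 40 N, if the wrist force passes 120 N, or if a joint passes its speed limit or range.

## Working session

There is one attempt and no reset: what is moved stays moved. The work goes in short steps, Python scripts to look and compute and a shell command to move; the robot and the scene stay as the last step left them, time stands still between calls to the robot, and variables do not carry over. Pictures are saved under pics/ and viewed, at most 10 in all, crops included, and the job is handed in when it is done.

```bash
ls; mkdir -p pics; cat > h.py <<'E'
import numpy as np, cv2
from rig import env, optics, spotter
def ray(im,px):
    K=np.array(im['intrinsics'],float);D=np.array(im['distortion'],float);T=np.array(im['pose'],float)
    u=cv2.undistortPoints(np.array([[px]],float),K,D)[0,0]
    d=T[:3,:3]@np.array([u[0],-u[1],-1]);return T[:3,3],d
def onz(im,px,z):
    o,d=ray(im,px);return o+d*(z-o[2])/d[2]
def proj(im,P):
    K=np.array(im['intrinsics'],float);D=np.array(im['distortion'],float);T=np.array(im['pose'],float)
    p=(np.array(P,float).reshape(-1,3)-T[:3,3])@T[:3,:3];p=p*[1,-1,-1]
    return cv2.projectPoints(p,np.zeros(3),np.zeros(3),K,D)[0][:,0]
def tri(obs):
    A=np.zeros((3,3));b=np.zeros(3)
    for im,px in obs:
        o,d=ray(im,px);d=d/np.linalg.norm(d);M=np.eye(3)-np.outer(d,d);A+=M;b+=M@o
    return np.linalg.solve(A,b)
def save(im,n): cv2.imwrite(f'pics/{n}.png',cv2.cvtColor(im['color'],cv2.COLOR_RGB2BGR))
E
python3 - <<'E'
from h import *
s=env.observe();print(s['position'],s['tool_rot'],s['ft_force'])
for c in ['top','side']:
    im=optics.get_image(c);save(im,c+'0');np.set_printoptions(precision=3,suppress=True)
    print(c,np.array(im['pose']),im['intrinsics'],im['distortion'])
    for q in ['block','plate','seam_start','seam_end','seam_bend1','seam_bend2','seam_mid','stylus','scraper','stylus_point','stand','peg_left','peg_right']:
        r=spotter.look_for(im,q)
        print(q,[(round(x['at'][0]*640,1),round(x['at'][1]*480,1),round(x['score'],2)) for x in r[:3]])
E
```

```text
pics
[ 0.22257892 -0.5025884   0.20700226] [[ 9.14389224e-01  4.04836090e-01 -2.96395133e-04]
 [ 4.04836077e-01 -9.14388138e-01  1.44377312e-03]
 [ 3.13471271e-04 -1.44016202e-03 -9.99998914e-01]] [-0.1410804   0.23637494 -0.82559118]
top [[ 0.003  0.988 -0.155  0.445]
 [-1.     0.003 -0.002  0.046]
 [-0.002  0.155  0.988  0.956]
 [ 0.     0.     0.     1.   ]] [[435.402   0.    326.82 ]
 [  0.    435.402 239.4  ]
 [  0.      0.      1.   ]] [-0.047  0.     0.     0.     0.   ]
block [(356.4, 287.9, 0.87)]
plate [(343.2, 287.4, 0.77), (322.5, 209.2, 0.56)]
seam_start [(341.4, 286.1, 0.97)]
seam_end [(345.7, 288.1, 0.62)]
seam_bend1 [(343.1, 287.3, 0.76)]
seam_bend2 [(343.1, 287.3, 0.76)]
seam_mid [(343.1, 289.3, 0.6)]
stylus [(297.5, 202.8, 0.69), (323.7, 212.9, 0.44)]
scraper [(297.8, 204.6, 0.57), (262.0, 215.8, 0.55)]
stylus_point []
stand [(295.0, 203.3, 0.76), (343.1, 286.4, 0.69)]
peg_left [(296.0, 204.7, 0.96)]
peg_right []
side [[ 0.984  0.07  -0.166  0.431]
 [-0.18   0.355 -0.918 -0.71 ]
 [-0.006  0.932  0.361  0.426]
 [ 0.     0.     0.     1.   ]] [[523.426   0.    318.494]
 [  0.    523.426 232.314]
 [  0.      0.      1.   ]] [-0.101  0.     0.     0.     0.   ]
block [(273.8, 314.5, 0.78)]
plate [(272.6, 336.8, 0.58)]
seam_start [(276.3, 334.8, 0.81)]
seam_end [(275.2, 337.2, 0.57)]
seam_bend1 [(274.7, 339.0, 0.58)]
seam_bend2 [(274.7, 339.0, 0.58)]
seam_mid [(277.1, 339.2, 0.81)]
stylus [(356.3, 227.4, 0.88)]
scraper [(333.8, 207.4, 0.56)]
stylus_point []
stand [(365.8, 277.7, 0.64), (270.8, 314.4, 0.51)]
peg_left [(369.9, 278.3, 0.68)]
peg_right [(367.1, 276.1, 0.75), (272.6, 336.4, 0.5)]
```

```bash
python3 - <<'E'
import cv2
a=cv2.imread('pics/top0.png')[150:370,210:430];b=cv2.imread('pics/side0.png')[140:400,180:460]
cv2.imwrite('pics/c1.png',cv2.resize(a,(600,600),interpolation=cv2.INTER_CUBIC))
cv2.imwrite('pics/c2.png',cv2.resize(b,(646,600),interpolation=cv2.INTER_CUBIC))
E
```

```text
(no output)
```

View pics/c1.png

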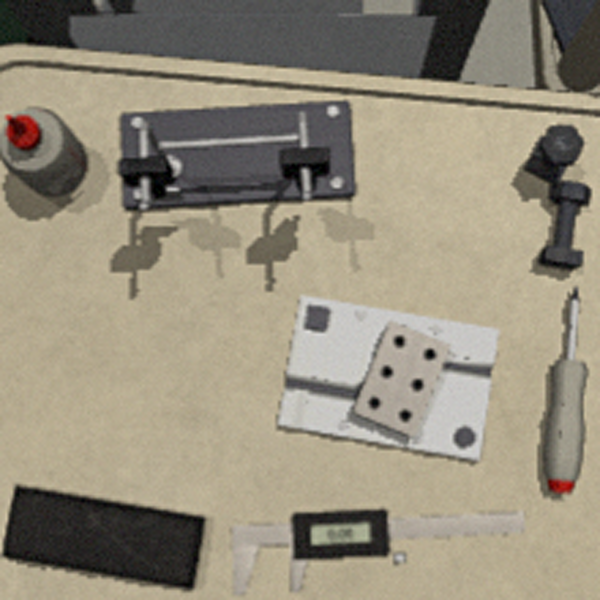

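View pics/c2.png

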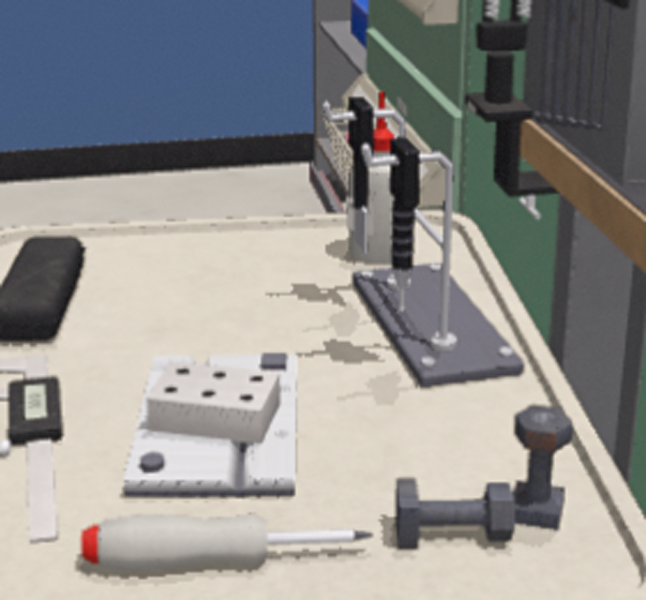

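The top view shows the plate with the block across it: button at crop (464,437), tab at (317,319). The stand is behind it. The side view shows the needle tool (stylus) on the nearer, right (-y) peg, and the scraper on the left peg.

```bash
cat >> h.py <<'E'
from scipy.optimize import least_squares
def T2(p,xy,z):
    c,s=np.cos(p[2]),np.sin(p[2]);xy=np.array(xy,float)
    return np.c_[p[0]+c*xy[:,0]-s*xy[:,1],p[1]+s*xy[:,0]+c*xy[:,1],np.full(len(xy),z) if np.isscalar(z) else z]
def fit(obs,p0):  # obs: list (im, xy, z, px)
    f=lambda p:np.concatenate([(proj(i,T2(p,xy,z))-np.array(px)).ravel() for i,xy,z,px in obs])
    r=least_squares(f,p0,loss='soft_l1');return r.x,np.sqrt(np.mean(f(r.x)**2))
E
python3 - <<'E'
from h import *
np.set_printoptions(precision=4,suppress=True)
t=optics.get_image('top');s=optics.get_image('side')
ct=lambda a:np.array([[210+(x+.5)*220/600-.5,150+(y+.5)*220/600-.5] for x,y in a])
cs=lambda a:np.array([[180+(x+.5)*280/646-.5,140+(y+.5)*260/600-.5] for x,y in a])
# plate own +y -> world +y (image left), own +x -> up
pc=[(.052,-.08),(.052,.08),(-.052,.08),(-.052,-.08)]
print('plate',*fit([(t,pc,.014,ct([(497,327),(303,297),(278,430),(482,461)]))],[.45,0,0]))
print('plate+side',*fit([(t,pc,.014,ct([(497,327),(303,297),(278,430),(482,461)])),(s,[pc[0],pc[3]],.014,cs([(295,487),(126,487)]))],[.45,0,0]))
bc=[(.0255,-.038),(.0255,.038),(-.0255,.038),(-.0255,-.038)]
# own y ~ up in image
print('block',*fit([(t,[bc[1],bc[0],bc[3],bc[2]],.04,ct([(390,322),(353,412),(410,440),(450,345)])[[0,1,2,3]])],[.45,0,-1.9]))
print('block',*fit([(t,[bc[1],bc[0],bc[3],bc[2]],.04,ct([(390,322),(353,412),(410,440),(450,345)])[[0,1,2,3]])],[.45,0,1.2]))
print('sty',tri([(t,ct([(305,161)])[0]),(s,cs([(404,175)])[0])]),onz(t,ct([(305,161)])[0],.165))
print('scr',tri([(t,ct([(146,168)])[0]),(s,cs([(360,125)])[0])]),onz(t,ct([(146,168)])[0],.165))
print('standcorners',[onz(t,p,.012) for p in ct([(122,113),(350,101),(354,193),(124,208)])])
print('button,tab',[onz(t,p,.02) for p in ct([(464,437),(317,319)])])
E
```

```text
plate [ 0.4864 -0.0076 -0.1496] 0.62413184618305
plate+side [ 0.4864 -0.0091 -0.1502] 1.520598609739666
block [ 0.4841 -0.0167 -1.1385] 18.60772050270397
block [ 0.5282 -0.0147  2.004 ] 28.64209611673278
sty [0.6299 0.0584 0.1481] [0.627 0.058 0.165]
scr [0.6231 0.1687 0.1518] [0.6219 0.1665 0.165 ]
standcorners [array([0.7022, 0.2108, 0.012 ]), array([0.7128, 0.0236, 0.012 ]), array([0.6358, 0.0204, 0.012 ]), array([0.6229, 0.2067, 0.012 ])]
button,tab [array([ 0.4406, -0.0649,  0.02  ]), array([0.5326, 0.05  , 0.02  ])]
```

```bash
cat >> h.py <<'E'
def plan(tgt,yaw=None,n=8):
    """print n rows (dx,dy,dz cm, turn rad) at constant speed from measured pose; yaw = wanted yaw of tool y, deg"""
    s=env.observe();R=np.array(s['tool_rot']);p=np.array(s['position']);y0=np.degrees(np.arctan2(R[1,1],R[0,1]))
    d=0 if yaw is None else (yaw-y0+90)%180-90
    D=(np.array(tgt)-p)*100
    print('t',round(s['time_s'],2),'pos',p.round(4),'yaw',round(y0,2),'D',D.round(2),'turn',round(-np.radians(d),3),'q6',round(s['q'][5],1))
    for i in range(n):
        a=np.radians(y0+d*i/n);Y=np.array([np.cos(a),np.sin(a)]);X=np.array([-Y[1],Y[0]])
        # tool z down: x = y cross z
        X=np.array([-Y[1],Y[0]]) 
        print(round(X@D[:2]/n,2),round(Y@D[:2]/n,2),round(-D[2]/n,2),round(-np.radians(d)/n,3),sep=',')
E
python3 - <<'E'
from h import *
np.set_printoptions(precision=4,suppress=True)
t=optics.get_image('top')
ct=lambda a:np.array([[210+(x+.5)*220/600-.5,150+(y+.5)*220/600-.5] for x,y in a])
bc=[(-.0255,.038),(-.0255,-.038),(.0255,-.038),(.0255,.038)]
p,e=fit([(t,bc,.04,ct([(390,322),(353,412),(410,440),(450,345)]))],[.48,-.01,-1.96]);print(p,np.degrees(p[2]),e)
plan([p[0],p[1],.13],np.degrees(p[2]),16)
E
```

```text
[ 0.4843 -0.0146 -1.974 ] -113.10424762430888 0.5469503868040207
t 1.55 pos [ 0.2226 -0.5029  0.2076] yaw -66.12 D [26.16 48.83 -7.76] turn 0.82 q6 -12.3
2.73,-2.13,0.49,0.051
2.62,-2.27,0.49,0.051
2.5,-2.4,0.49,0.051
2.37,-2.52,0.49,0.051
2.24,-2.64,0.49,0.051
2.1,-2.75,0.49,0.051
1.96,-2.86,0.49,0.051
1.81,-2.95,0.49,0.051
1.66,-3.04,0.49,0.051
1.5,-3.12,0.49,0.051
1.34,-3.19,0.49,0.051
1.17,-3.26,0.49,0.051
1.0,-3.31,0.49,0.051
0.83,-3.36,0.49,0.051
0.66,-3.4,0.49,0.051
0.48,-3.43,0.49,0.051
```

```bash
python3 -m crank '[8.5,2.73,-2.13,0.49,0.051, 8.5,2.62,-2.27,0.49,0.051, 8.5,2.5,-2.4,0.49,0.051, 8.5,2.37,-2.52,0.49,0.051, 8.5,2.24,-2.64,0.49,0.051, 8.5,2.1,-2.75,0.49,0.051, 8.5,1.96,-2.86,0.49,0.051, 8.5,1.81,-2.95,0.49,0.051]' 40
python3 -m crank '[8.5,1.66,-3.04,0.49,0.051, 8.5,1.5,-3.12,0.49,0.051, 8.5,1.34,-3.19,0.49,0.051, 8.5,1.17,-3.26,0.49,0.051, 8.5,1.0,-3.31,0.49,0.051, 8.5,0.83,-3.36,0.49,0.051, 8.5,0.66,-3.4,0.49,0.051, 8.5,0.48,-3.43,0.49,0.051]'
python3 - <<'E'
from h import *
im=optics.get_image('wrist');save(im,'w1')
plan([.4843,-.0146,.016],-113.1,8)
c=[(-.0255,.038),(-.0255,-.038),(.0255,-.038),(.0255,.038)]
print(proj(im,T2([.4843,-.0146,-1.974],c,.04)).round())
pc=[(.052,-.08),(.052,.08),(-.052,.08),(-.052,-.08)]
print(proj(im,T2([.4864,-.0080,-.15],pc,.014)).round())
E
```

```text
time_s: 2.22
position: [0.3537, -0.2571, 0.1684]
tool_rot: [[1.0, 0.006, 0.0], [0.006, -1.0, -0.0], [0.0, 0.0, -1.0]]
ft_force: [1.4, -1.2, -1.2]
grip_width: 0.0849
gripper_force: 0.0
time_s: 2.88
position: [0.484, -0.0124, 0.1292]
tool_rot: [[0.92, -0.391, 0.0], [-0.391, -0.92, -0.0], [0.001, -0.0, -1.0]]
ft_force: [0.5, 0.0, 0.7]
grip_width: 0.0852
gripper_force: 0.0
t 2.93 pos [ 0.4855 -0.0081  0.1283] yaw -113.05 D [ -0.12  -0.65 -11.23] turn 0.001 q6 98.0
0.02,0.08,1.4,0.0
0.02,0.08,1.4,0.0
0.02,0.08,1.4,0.0
0.02,0.08,1.4,0.0
0.02,0.08,1.4,0.0
0.02,0.08,1.4,0.0
0.02,0.08,1.4,0.0
0.02,0.08,1.4,0.0
[[279. 176.]
 [281. 284.]
 [353. 284.]
 [356. 176.]]
[[399. 127.]
 [184. 183.]
 [227. 310.]
 [426. 263.]]
```

View pics/w1.png

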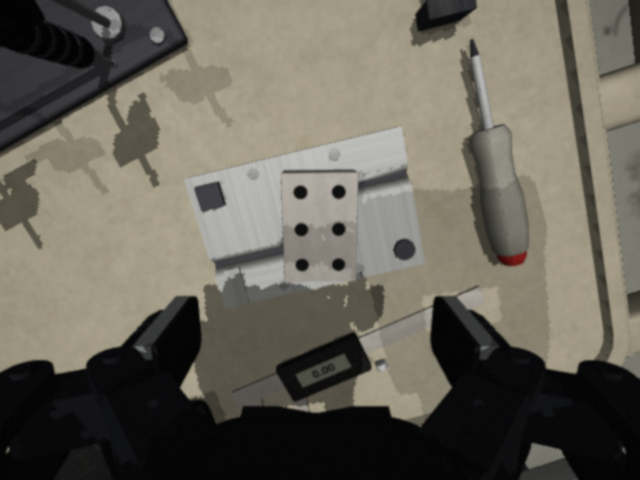

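The wrist view confirms the block (x 282–357, y 171–284) within about 2 px of my estimate, and the plate likewise.

```bash
python3 -m crank '[8.5,0,0,1.5,0, 8.5,0,0,1.5,0, 8.5,0,0,1.5,0, 8.5,0,0,1.5,0, 8.5,0,0,0,0, 8.5,0,0,0,0, 8.5,0,0,0,0, 8.5,0,0,0,0]'
python3 - <<'E'
from h import *
plan([.4843,-.0146,.016],-113.1,4)
E
```

```text
time_s: 3.6
position: [0.4839, -0.0143, 0.0702]
tool_rot: [[0.921, -0.389, 0.002], [-0.389, -0.921, -0.0], [0.002, -0.0, -1.0]]
ft_force: [0.2, -0.5, 0.6]
grip_width: 0.0849
gripper_force: 0.0
t 3.6 pos [ 0.4839 -0.0143  0.0702] yaw -112.87 D [ 0.04 -0.03 -5.42] turn 0.004 q6 97.1
0.01,0.0,1.35,0.001
0.01,0.0,1.35,0.001
0.01,0.0,1.35,0.001
0.01,0.0,1.35,0.001
```

```bash
python3 -m crank '[8.5,0,0,1.35,0, 8.5,0,0,1.35,0, 8.5,0,0,1.35,0, 8.5,0,0,1.3,0, 8.5,0,0,0,0, 8.5,0,0,0,0, 4,0,0,0,0, 4,0,0,0,0]' 80
python3 -m crank '[4,0,0,0,0, 4,0,0,0,0, 4,0,0,0,0, 4,0,0,0,0, 4,0,0,-1,0, 4,0,0,-1.5,0, 4,0,0,-2,0, 4,0,0,-2,0]'
python3 - <<'E'
from h import *
plan([.50,.265,.075],-113.1,14)
E
```

```text
time_s: 4.27
position: [0.484, -0.0143, 0.0167]
tool_rot: [[0.921, -0.389, 0.002], [-0.389, -0.921, -0.001], [0.002, -0.0, -1.0]]
ft_force: [0.2, 0.4, 0.5]
grip_width: 0.0635
gripper_force: 0.0
time_s: 4.93
position: [0.4831, -0.014, 0.0813]
tool_rot: [[0.921, -0.389, -0.001], [-0.389, -0.921, 0.0], [-0.001, 0.0, -1.0]]
ft_force: [0.9, 0.4, -0.4]
grip_width: 0.04
gripper_force: 0.0
t 4.93 pos [ 0.4831 -0.014   0.0813] yaw -112.87 D [ 1.69 27.9  -0.63] turn 0.004 q6 97.1
-0.66,-1.88,0.05,0.0
-0.66,-1.88,0.05,0.0
-0.66,-1.88,0.05,0.0
-0.66,-1.88,0.05,0.0
-0.67,-1.88,0.05,0.0
-0.67,-1.88,0.05,0.0
-0.67,-1.88,0.05,0.0
-0.67,-1.88,0.05,0.0
-0.67,-1.88,0.05,0.0
-0.67,-1.88,0.05,0.0
-0.67,-1.88,0.05,0.0
-0.67,-1.88,0.05,0.0
-0.67,-1.88,0.05,0.0
-0.67,-1.88,0.05,0.0
```

```bash
python3 -m crank '[8.5,0,0,-1.5,0, 8.5,0,0,-1.5,0, 8.5,0,0,-1.5,0, 8.5,0,0,0,0, 8.5,0,0,0,0, 8.5,0,0,0,0, 8.5,0,0,0,0, 8.5,0,0,0,0]'
python3 - <<'E'
from h import *
im=optics.get_image('wrist');save(im,'w2');plan([0.5,0,.1],None,1)
print(proj(im,T2([.4843,-.0146,-1.974],[(-.0255,.038),(-.0255,-.038),(.0255,-.038),(.0255,.038)],.04)).round())
E
```

```text
time_s: 5.6
position: [0.483, -0.014, 0.1249]
tool_rot: [[0.921, -0.389, -0.002], [-0.389, -0.921, 0.0], [-0.002, 0.0, -1.0]]
ft_force: [-0.6, 0.8, -0.3]
grip_width: 0.0854
gripper_force: 0.0
t 5.65 pos [ 0.4831 -0.014   0.125 ] yaw -112.87 D [ 1.69  1.4  -2.5 ] turn -0.0 q6 97.1
1.01,-1.95,2.5,-0.0
[[275. 175.]
 [278. 285.]
 [351. 286.]
 [354. 176.]]
```

View pics/w2.png

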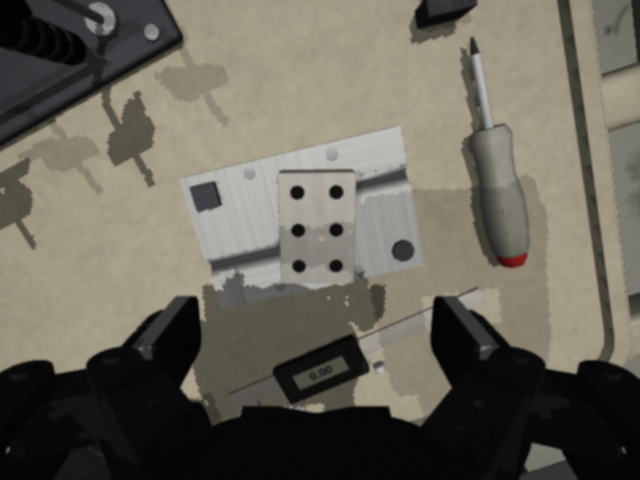

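The block has not moved; the fingers slipped off it. I'll retry slightly deeper and check the grip before lifting.

```bash
python3 -m crank '[8.5,0,0,2,0, 8.5,0,0,2,0, 8.5,0,0,2,0, 8.5,0,0,2,0, 8.5,0,0,2,0, 8.5,0,0,1.1,0, 8.5,0,0,0,0, 8.5,0,0,0,0]' 80
python3 -m crank '[4,0,0,0,0, 4,0,0,0,0, 4,0,0,0,0, 4,0,0,0,0, 4,0,0,0,0, 4,0,0,0,0, 4,0,0,0,0, 4,0,0,0,0]' 80
```

```text
time_s: 6.32
position: [0.4832, -0.014, 0.0144]
tool_rot: [[0.921, -0.389, -0.001], [-0.389, -0.921, 0.0], [-0.001, 0.0, -1.0]]
ft_force: [-0.6, -0.8, 0.8]
grip_width: 0.0851
gripper_force: 0.0
time_s: 6.98
position: [0.4834, -0.0141, 0.0148]
tool_rot: [[0.921, -0.389, 0.0], [-0.389, -0.921, -0.0], [0.0, 0.0, -1.0]]
ft_force: [-0.7, -0.1, -0.9]
grip_width: 0.0399
gripper_force: 0.0
```

```bash
python3 - <<'E'
from h import *
im=optics.get_image('side');save(im,'s2')
cv2.imwrite('pics/s2c.png',cv2.cvtColor(cv2.resize(im['color'][200:420,130:430],(800,586),interpolation=cv2.INTER_CUBIC),cv2.COLOR_RGB2BGR))
print(proj(im,[.4834,-.0141,.0148]))
E
```

```text
[[271.88737186 319.61811648]]
```

View pics/s2c.png

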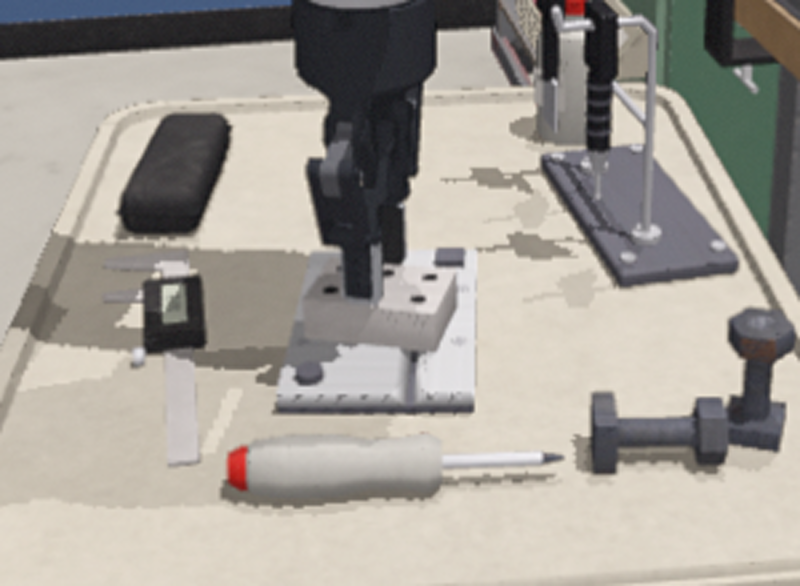

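The side view shows both fingertips standing just above the block's top (near tip at crop (360,298)). That puts the real tips about 25 mm above the reported TCP, so I'll open, go lower while watching the force, and close again.

```bash
python3 -m crank '[8.5,0,0,0,0, 8.5,0,0,0,0, 8.5,0,0,0,0, 8.5,0,0,0,0, 8.5,0,0,0.5,0, 8.5,0,0,0.5,0, 8.5,0,0,0,0, 8.5,0,0,0,0]' 80
python3 -m crank '[8.5,0,0,0,0, 8.5,0,0,0,0, 4,0,0,0,0, 4,0,0,0,0, 4,0,0,0,0, 4,0,0,0,0, 4,0,0,0,0, 4,0,0,0,0]' 80
```

```text
time_s: 7.7
position: [0.4831, -0.014, 0.0042]
tool_rot: [[0.921, -0.389, -0.001], [-0.389, -0.921, 0.0], [-0.001, 0.0, -1.0]]
ft_force: [-0.2, -0.2, -0.5]
grip_width: 0.0848
gripper_force: 0.0
time_s: 8.37
position: [0.4834, -0.0142, 0.0055]
tool_rot: [[0.921, -0.388, 0.001], [-0.388, -0.921, -0.0], [0.001, 0.0, -1.0]]
ft_force: [-3.1, -0.6, 9.0]
grip_width: 0.0481
gripper_force: 82.4
```

```bash
python3 -m crank '[8.5,0,0,0,0, 8.5,0,0,0,0, 8.5,0,0,0,0, 8.5,0,0,0,0, 8.5,0,0,0.4,0, 8.5,0,0,0.4,0, 8.5,0,0,0,0, 8.5,0,0,0,0]' 80
python3 -m crank '[8.5,0,0,0,0, 8.5,0,0,0,0, 4,0,0,0,0, 4,0,0,0,0, 4,0,0,0,0, 4,0,0,0,0, 4,0,0,0,0, 4,0,0,0,0]' 80
```

```text
time_s: 9.03
position: [0.4832, -0.014, -0.0037]
tool_rot: [[0.921, -0.389, -0.001], [-0.389, -0.921, 0.0], [-0.001, 0.0, -1.0]]
ft_force: [-0.0, 0.1, 0.3]
grip_width: 0.0853
gripper_force: 0.0
time_s: 9.7
position: [0.4834, -0.0142, -0.0027]
tool_rot: [[0.921, -0.388, 0.0], [-0.388, -0.921, -0.0], [0.001, 0.0, -1.0]]
ft_force: [-1.8, -0.3, 6.7]
grip_width: 0.0492
gripper_force: 84.3
```

```bash
python3 - <<'E'
from h import *
im=optics.get_image('side');save(im,'s3')
cv2.imwrite('pics/s3c.png',cv2.cvtColor(cv2.resize(im['color'][260:380,210:370],(800,600),interpolation=cv2.INTER_CUBIC),cv2.COLOR_RGB2BGR))
E
```

```text
(no output)
```

View pics/s3c.png

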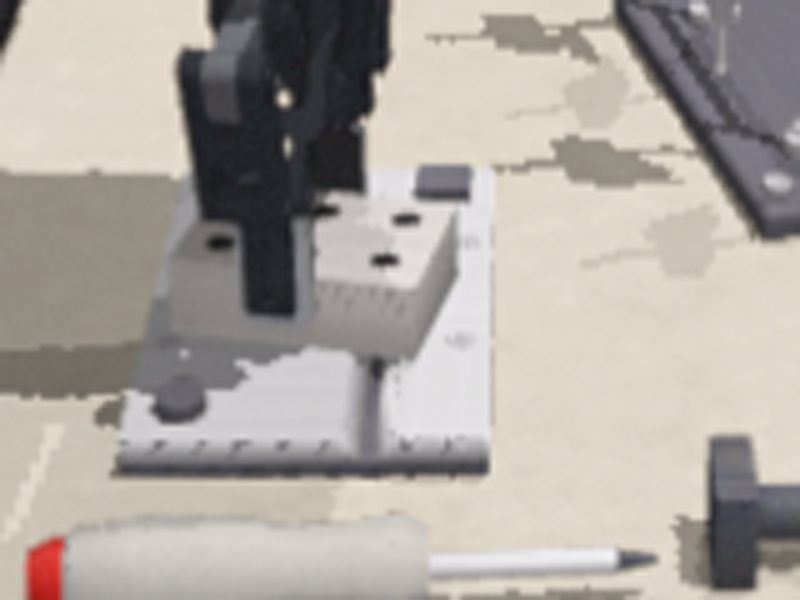

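The fingers now overlap the block's side faces (tip at crop (270,315)) and hold it at 84 N. Lifting and carrying it left.

```bash
python3 -m crank '[4,0,0,-0.5,0, 4,0,0,-1,0, 4,0,0,-1.5,0, 4,0,0,-1.5,0, 4,0,0,-1.5,0, 4,-0.4,-0.9,-1,0, 4,-0.7,-1.7,-0.5,0, 4,-0.8,-2,0,0]' 110
python3 -m crank '[4,-0.9,-2.1,0,0, 4,-0.9,-2.1,0,0, 4,-0.9,-2.1,0,0, 4,-0.9,-2.1,0,0, 4,-0.9,-2.1,0,0, 4,-0.9,-2.1,0,0, 4,-0.9,-2.1,0,0, 4,-0.8,-2,0,0]'
python3 -m crank '[4,-0.7,-1.8,0,0, 4,-0.6,-1.5,0,0, 4,-0.4,-0.9,0,0, 4,-0.2,-0.5,0,0, 4,0,0,0,0, 4,0,0,0,0, 4,0,0,0,0, 4,0,0,0,0]'
python3 - <<'E'
from h import *
plan([.485,.25,-.0155],None,6)
im=optics.get_image('side');save(im,'s4')
cv2.imwrite('pics/s4c.png',cv2.cvtColor(cv2.resize(im['color'][150:390,130:450],(800,600),interpolation=cv2.INTER_CUBIC),cv2.COLOR_RGB2BGR))
E
```

```text
time_s: 10.42
position: [0.4835, 0.0357, 0.0722]
tool_rot: [[0.921, -0.39, -0.0], [-0.39, -0.921, -0.0], [-0.0, 0.0, -1.0]]
ft_force: [0.3, -0.4, -8.7]
grip_width: 0.048
gripper_force: 116.7
time_s: 11.08
position: [0.4819, 0.2183, 0.0707]
tool_rot: [[0.921, -0.388, -0.003], [-0.388, -0.921, -0.001], [-0.003, 0.002, -1.0]]
ft_force: [0.4, 0.1, -8.9]
grip_width: 0.0484
gripper_force: 116.6
time_s: 11.75
position: [0.4841, 0.267, 0.0717]
tool_rot: [[0.921, -0.39, -0.0], [-0.39, -0.921, -0.0], [-0.0, 0.0, -1.0]]
ft_force: [0.4, 0.6, -8.8]
grip_width: 0.0484
gripper_force: 116.6
t 11.75 pos [0.4841 0.267  0.0717] yaw -112.93 D [ 0.09 -1.7  -8.72] turn -0.0 q6 129.5
0.12,0.25,1.45,-0.0
0.12,0.25,1.45,-0.0
0.12,0.25,1.45,-0.0
0.12,0.25,1.45,-0.0
0.12,0.25,1.45,-0.0
0.12,0.25,1.45,-0.0
```

View pics/s4c.png

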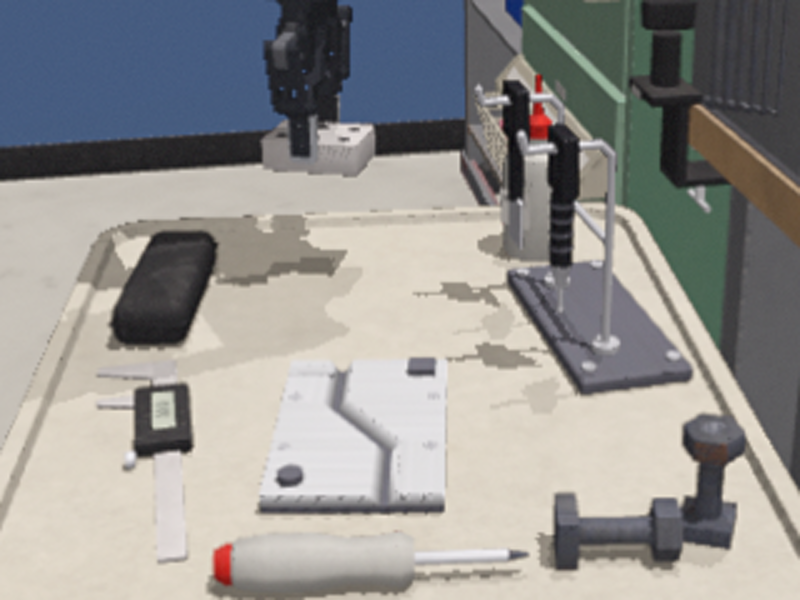

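The block is held level above the free spot and the Z seam is fully visible: start at crop (385,500), bends (390,445) and (335,405), end (340,365). Lowering.

```bash
python3 -m crank '[4,0.1,0.3,1,0, 4,0.1,0.3,1.5,0, 4,0,0,1.7,0, 4,0,0,1.7,0, 4,0,0,1.2,0, 4,0,0,0.7,0, 4,0,0,0.5,0, 4,0,0,0.2,0]'
python3 -m crank '[4,0,0,0.1,0, 4,0,0,0.1,0, 4,0,0,0.05,0, 4,0,0,0,0, 4,0,0,0,0, 4,0,0,0,0, 4,0,0,0,0, 4,0,0,0,0]'
```

```text
time_s: 12.47
position: [0.4837, 0.2613, -0.0135]
tool_rot: [[0.921, -0.389, -0.0], [-0.389, -0.921, -0.0], [-0.0, 0.0, -1.0]]
ft_force: [-0.5, -0.2, -9.0]
grip_width: 0.0486
gripper_force: 116.4
time_s: 13.13
position: [0.4836, 0.2615, -0.0157]
tool_rot: [[0.921, -0.389, 0.0], [-0.389, -0.921, 0.0], [0.0, -0.0, -1.0]]
ft_force: [-0.8, 0.5, -8.6]
grip_width: 0.0481
gripper_force: 116.4
```

```bash
python3 -m crank '[4,0,0,0.1,0, 4,0,0,0,0, 4,0,0,0.05,0, 4,0,0,0,0, 4,0,0,0.05,0, 4,0,0,0,0, 4,0,0,0,0, 4,0,0,0,0]'
```

```text
time_s: 13.8
position: [0.4837, 0.2616, -0.0165]
tool_rot: [[0.921, -0.389, 0.001], [-0.389, -0.921, 0.0], [0.001, -0.001, -1.0]]
ft_force: [-4.8, -1.7, 11.1]
grip_width: 0.0482
gripper_force: 118.9
```

```bash
python3 -m crank '[7.5,0,0,0,0, 7.5,0,0,0,0, 7.5,0,0,0,0, 7.5,0,0,0,0, 7.5,0,0,-1,0, 7.5,0,0,-2,0, 7.5,0,0,-3,0, 7.5,0,0,-3,0]'
python3 -m crank '[8.5,0,0,-3.5,0, 8.5,0,0,-3.5,0, 8.5,0,0,-3.5,0, 8.5,0,0,-3.5,0, 8.5,0,0,-3,0, 8.5,0,0,-2,0, 8.5,0,0,0,0, 8.5,0,0,0,0]'
python3 - <<'E'
from h import *
np.set_printoptions(precision=4,suppress=True)
env.observe()
im=optics.get_image('top');save(im,'t5')
c=im['color'].astype(int);g=c.min(2);hsv=cv2.cvtColor(im['color'],cv2.COLOR_RGB2HSV)
m=((hsv[...,1]<45)&(g>140)).astype(np.uint8)
m[:, :300]=0;m[:250]=0;m[330:]=0;m[:,420:]=0
m=cv2.morphologyEx(m,cv2.MORPH_CLOSE,np.ones((9,9)))
cs,_=cv2.findContours(m,cv2.RETR_EXTERNAL,cv2.CHAIN_APPROX_NONE);k=max(cs,key=cv2.contourArea)
pts=np.array([onz(im,p[0],.014)[:2]*1000 for p in k],np.float32)
(r)=cv2.minAreaRect(pts);print(cv2.contourArea(k),r)
w=optics.get_image('wrist');save(w,'w5')
a=cv2.resize(im['color'][160:340,220:420],(400,360),interpolation=cv2.INTER_CUBIC)
cv2.imwrite('pics/t5w5.png',cv2.cvtColor(np.hstack([a,cv2.resize(w['color'],(400,300)) if 0 else np.pad(cv2.resize(w['color'],(400,300)),((0,60),(0,0),(0,0)))]),cv2.COLOR_RGB2BGR))
p=[.4864,-.008,-.15]
seam=[(-.0183,.062),(-.0183,.025),(.0183,-.025),(.0183,-.062)]
P=T2(p,seam,.006);print(P);print('top crop px',((proj(im,P)-[220,160])*2).round(1));print(spotter.look_for(im,'block')[:1],spotter.look_for(w,'stylus')[:2])
for q in ['stylus','scraper']:
  for n,i in(('t',im),('w',w)): print(q,n,[(x['at'][0]*640,x['at'][1]*480,x['score']) for x in spotter.look_for(i,q)[:2]])
E
```

```text
time_s: 14.47
position: [0.4832, 0.2614, 0.0736]
tool_rot: [[0.921, -0.389, -0.001], [-0.389, -0.921, -0.0], [-0.001, 0.001, -1.0]]
ft_force: [0.7, -0.9, -0.4]
grip_width: 0.075
gripper_force: 0.0
time_s: 15.13
position: [0.4835, 0.2615, 0.2635]
tool_rot: [[0.921, -0.389, 0.002], [-0.389, -0.921, 0.001], [0.002, -0.002, -1.0]]
ft_force: [-0.1, 0.0, -0.2]
grip_width: 0.0849
gripper_force: 0.0
3635.5 ((482.1960144042969, 2.6150894165039062), (180.1941375732422, 121.8353042602539), 80.35932922363281)
[[ 0.4776  0.056   0.006 ]
 [ 0.472   0.0195  0.006 ]
 [ 0.5008 -0.0355  0.006 ]
 [ 0.4952 -0.072   0.006 ]]
top crop px [[206.1 265.1]
 [239.9 270.3]
 [290.3 243.9]
 [323.9 249.1]]
[{'at': [0.3548, 0.5913], 'score': 0.68}] []
stylus t [(323.776, 212.016, 0.73), (228.99200000000002, 286.176, 0.35)]
stylus w []
scraper t [(263.616, 217.296, 0.64)]
scraper w [(353.408, 11.184000000000001, 0.76), (559.6800000000001, 87.888, 0.31)]
```

View pics/t5w5.png

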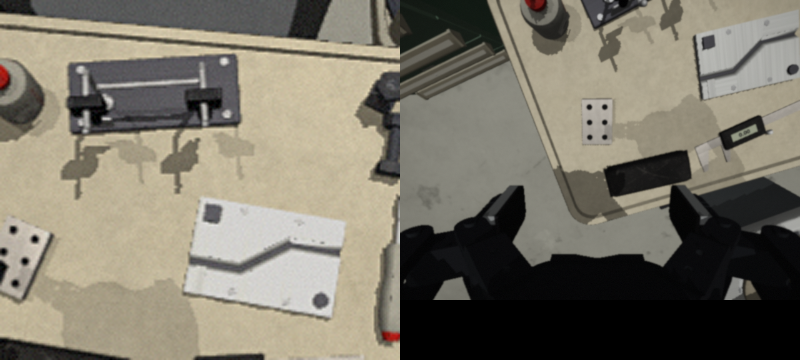

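The block sits flat in the free area with the seam clear, and the projected seam points lie on the visible groove within about 1 px. The stylus centre is at (0.630, 0.058) and stand yaw is about +3.5°.

```bash
python3 - <<'E'
from h import *
im=optics.get_image('top');print(onz(im,(227.1,283.8),.022))
plan([.6295,.0584,.215],-86.5,12)
E
```

```text
[0.49466767 0.26180941 0.022     ]
t 15.58 pos [0.4834 0.2615 0.2618] yaw -112.87 D [ 14.61 -20.31  -4.68] turn -0.46 q6 128.9
1.78,1.09,0.39,-0.038
1.74,1.15,0.39,-0.038
1.69,1.22,0.39,-0.038
1.64,1.28,0.39,-0.038
1.59,1.35,0.39,-0.038
1.54,1.41,0.39,-0.038
1.48,1.46,0.39,-0.038
1.43,1.52,0.39,-0.038
1.37,1.57,0.39,-0.038
1.31,1.62,0.39,-0.038
1.24,1.67,0.39,-0.038
1.18,1.72,0.39,-0.038
```

```bash
python3 -m crank '[8.5,1.78,1.09,0.39,-0.038, 8.5,1.74,1.15,0.39,-0.038, 8.5,1.69,1.22,0.39,-0.038, 8.5,1.64,1.28,0.39,-0.038, 8.5,1.59,1.35,0.39,-0.038, 8.5,1.54,1.41,0.39,-0.038, 8.5,1.48,1.46,0.39,-0.038, 8.5,1.43,1.52,0.39,-0.038]' 40
python3 -m crank '[8.5,1.37,1.57,0.39,-0.038, 8.5,1.31,1.62,0.39,-0.038, 8.5,1.24,1.67,0.39,-0.038, 8.5,1.18,1.72,0.39,-0.038, 8.5,0,0,0,0, 8.5,0,0,0,0, 8.5,0,0,0,0, 8.5,0,0,0,0]'
python3 - <<'E'
from h import *
plan([.6295,.0584,.215],-86.5,1)
w=optics.get_image('wrist');s=optics.get_image('side');s0=env.observe()
R=np.array(s0['tool_rot']);p=np.array(s0['position'])
T=np.array(w['pose']);print('cam in tool',R.T@(T[:3,3]-p), (R.T@T[:3,:3]).round(3).tolist())
for dz in [0,-.013,-.025,-.04]:
    print(dz,[proj(w,p+R@np.array([x,y,dz])).round(0).tolist()[0] for x in(-.011,.011) for y in(-.0425,.0425)],proj(s,p+R@np.array([0,0.0425,dz])).round())
a=s['color'][110:290,280:440];a=cv2.resize(a,(533,600),interpolation=cv2.INTER_CUBIC)
b=cv2.resize(w['color'],(267,200));cv2.imwrite('pics/s6.png',cv2.cvtColor(np.hstack([a,np.pad(b,((0,400),(0,0),(0,0)))]),cv2.COLOR_RGB2BGR))
E
```

```text
time_s: 16.25
position: [0.5812, 0.1251, 0.2307]
tool_rot: [[0.996, -0.093, -0.0], [-0.093, -0.996, 0.0], [-0.0, -0.0, -1.0]]
ft_force: [0.7, 0.4, -0.9]
grip_width: 0.0851
gripper_force: 0.0
time_s: 16.92
position: [0.6288, 0.0591, 0.2158]
tool_rot: [[0.998, 0.057, 0.0], [0.057, -0.998, 0.0], [0.0, -0.0, -1.0]]
ft_force: [-0.3, 0.6, 0.1]
grip_width: 0.0849
gripper_force: 0.0
t 16.92 pos [0.6288 0.0591 0.2158] yaw -86.72 D [ 0.07 -0.07 -0.08] turn -0.004 q6 81.4
0.07,0.07,0.08,-0.004
cam in tool [ 0.06512421  0.00074066 -0.16741043] [[0.0, 0.966, 0.259], [1.0, -0.0, 0.001], [0.001, 0.259, -0.966]]
0 [[223.0, 302.0], [405.0, 302.0], [220.0, 258.0], [408.0, 258.0]] [[364. 181.]]
-0.013 [[216.0, 315.0], [411.0, 315.0], [213.0, 267.0], [415.0, 267.0]] [[364. 173.]]
-0.025 [[209.0, 328.0], [418.0, 328.0], [205.0, 277.0], [422.0, 277.0]] [[365. 165.]]
-0.04 [[198.0, 348.0], [429.0, 348.0], [194.0, 292.0], [433.0, 292.0]] [[365. 155.]]
```

View pics/s6.png

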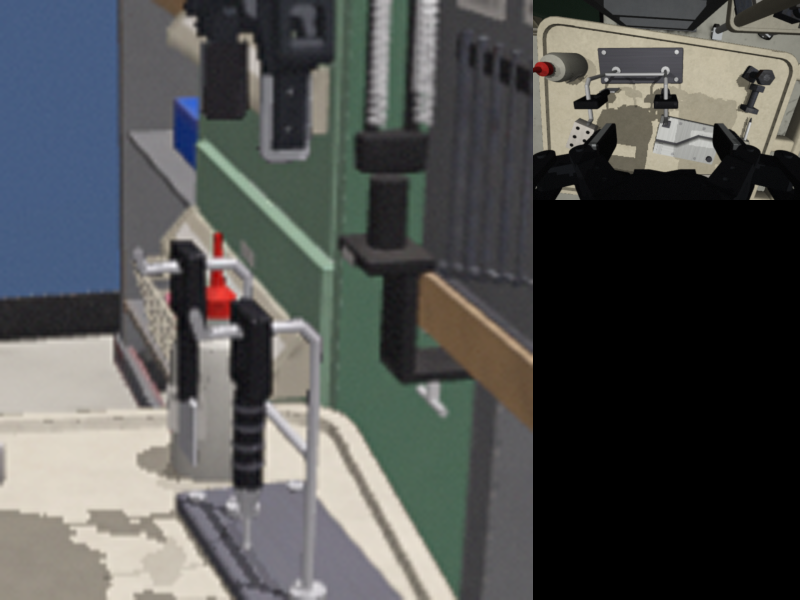

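Near fingertip shows at crop (285,160). Side and wrist views agree that the open tips stand about 37 mm behind the TCP (about 25 mm when shut), with no sideways offset. So I'll descend to TCP z = 0.110.

```bash
python3 -m crank '[8.5,0.07,0.07,1.5,-0.004, 8.5,0,0,2,0, 8.5,0,0,2,0, 8.5,0,0,2,0, 8.5,0,0,1.5,0, 8.5,0,0,1,0, 8.5,0,0,0.6,0, 8.5,0,0,0,0]' 40
python3 -m crank '[6,0,0,0,0, 5,0,0,0,0, 4.5,0,0,0,0, 4,0,0,0,0, 3.7,0,0,0,0, 3.5,0,0,0,0, 3.3,0,0,0,0, 3.0,0,0,0,0]' 30
python3 -m crank '[2.5,0,0,0,0, 2.5,0,0,0,0, 2.5,0,0,0,0, 2.5,0,0,0,0, 2.5,0,0,0,0, 2.5,0,0,0,0, 2.5,0,0,0,0, 2.5,0,0,0,0]' 60
```

```text
time_s: 17.68
position: [0.6295, 0.0579, 0.1087]
tool_rot: [[0.998, 0.061, -0.001], [0.061, -0.998, 0.0], [-0.001, -0.0, -1.0]]
ft_force: [0.4, -0.0, 0.2]
grip_width: 0.0851
gripper_force: 0.0
time_s: 18.35
position: [0.63, 0.0576, 0.1097]
tool_rot: [[0.998, 0.061, 0.0], [0.061, -0.998, 0.0], [0.0, -0.0, -1.0]]
ft_force: [-0.8, -0.9, 2.6]
grip_width: 0.0334
gripper_force: 29.6
time_s: 19.02
position: [0.63, 0.0576, 0.1097]
tool_rot: [[0.998, 0.061, 0.001], [0.061, -0.998, -0.0], [0.001, 0.0, -1.0]]
ft_force: [-2.1, -0.2, 5.0]
grip_width: 0.033
gripper_force: 59.2
```

```bash
python3 -m crank '[2.5,0,0,-0.3,0, 2.5,0,0,-0.5,0, 2.5,0,0,-0.4,0, 2.5,0,0,-0.25,0, 2.5,0,0,0,0, 2.5,0,0,0,0, 2.5,0,0,0,0, 2.5,0,0,0,0]' 60
python3 - <<'E'
from h import *
t=optics.get_image('top');s=optics.get_image('side');plan([.55,.0576,.1242],-86.5,8)
for q in ['stylus','scraper']:
  for n,i in (('t',t),('s',s)): print(q,n,[(x['at'][0]*640,x['at'][1]*480,x['score']) for x in spotter.look_for(i,q)[:2]])
E
```

```text
time_s: 19.68
position: [0.6298, 0.0575, 0.1237]
tool_rot: [[0.998, 0.061, -0.001], [0.061, -0.998, 0.0], [-0.0, -0.0, -1.0]]
ft_force: [-0.1, 0.0, -0.7]
grip_width: 0.0337
gripper_force: 59.5
t 19.78 pos [0.6298 0.0576 0.1237] yaw -86.52 D [-7.98  0.    0.05] turn -0.0 q6 81.0
-1.0,-0.06,-0.01,-0.0
-1.0,-0.06,-0.01,-0.0
-1.0,-0.06,-0.01,-0.0
-1.0,-0.06,-0.01,-0.0
-1.0,-0.06,-0.01,-0.0
-1.0,-0.06,-0.01,-0.0
-1.0,-0.06,-0.01,-0.0
-1.0,-0.06,-0.01,-0.0
stylus t [(370.496, 291.312, 0.59), (288.704, 215.184, 0.34)]
stylus s [(353.21599999999995, 235.00799999999998, 0.8), (368.832, 279.98400000000004, 0.74)]
scraper t []
scraper s [(337.59999999999997, 206.496, 0.95)]
```

```bash
python3 -m crank '[2.5,-0.4,0,0,0, 2.5,-0.6,0,0,0, 2.5,-0.8,0,0,0, 2.5,-0.8,0,0,0, 2.5,-0.8,0,0,0, 2.5,-0.8,0,0,0, 2.5,-0.8,0,0,0, 2.5,-0.8,0,0,0]'
python3 -m crank '[2.5,-0.8,0,0,0, 2.5,-0.8,0,0,0, 2.5,-0.4,0,0,0, 2.5,0,0,-0.5,0, 2.5,0,0,-0.8,0, 2.5,0,0,-0.7,0, 2.5,0,0,0,0, 2.5,0,0,0,0]'
python3 - <<'E'
from h import *
np.set_printoptions(precision=4,suppress=True)
st=env.observe();p=np.array(st['position']);R=np.array(st['tool_rot'])
s=optics.get_image('side');t=optics.get_image('top');save(s,'s7');save(t,'t7')
print(p,st['ft_force'],st['grip_width'])
org=p+[0,0,.0408];pt=org-[0,0,.107]
print('pred px side org,pt',proj(s,[org,pt]).round(1),'top',proj(t,[org,pt]).round(1))
print('stylus_point',[(x['at'][0]*640,x['at'][1]*480,x['score']) for i in (s,t) for x in spotter.look_for(i,'stylus_point')[:2]])
c=proj(s,[pt])[0].astype(int);x,y=c
a=cv2.resize(s['color'][y-90:y+30,x-60:x+60],(600,600),interpolation=cv2.INTER_CUBIC);print('crop org',x-60,y-90)
cv2.imwrite('pics/s7c.png',cv2.cvtColor(a,cv2.COLOR_RGB2BGR))
E
```

```text
time_s: 20.65
position: [0.5711, 0.054, 0.124]
tool_rot: [[0.998, 0.061, 0.0], [0.061, -0.998, 0.0], [0.0, -0.0, -1.0]]
ft_force: [-0.5, 1.0, -0.9]
grip_width: 0.0332
gripper_force: 59.5
time_s: 21.32
position: [0.5526, 0.0528, 0.1446]
tool_rot: [[0.998, 0.061, 0.002], [0.061, -0.998, -0.0], [0.002, 0.0, -1.0]]
ft_force: [-0.5, 0.1, -1.0]
grip_width: 0.0331
gripper_force: 59.6
[0.5526 0.0528 0.1446] [-0.5103  0.1122 -1.0245] 0.03312722039150148
pred px side org,pt [[308.1 197. ]
 [308.9 260.4]] top [[324.1 246.8]
 [324.5 254.1]]
stylus_point []
crop org 248 170
```

View pics/s7c.png

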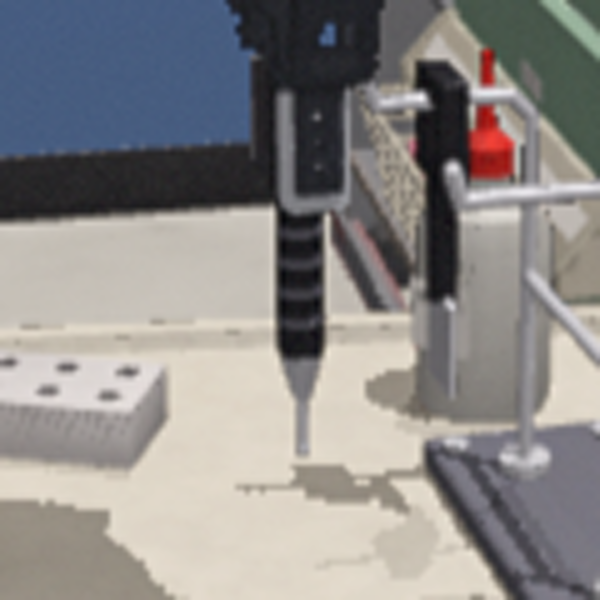

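The stylus hangs straight in the grip, with the needle tip at crop (302,455) = pixel (308,260.5), within 1 px of the prediction. Now refining the plate pose from its edges in the saved pictures.

```bash
cat > pl.py <<'E'
from h import *
from scipy.ndimage import map_coordinates
np.set_printoptions(precision=4,suppress=True)
ims=[]
for n,f in (('top','t5'),('side','s4')):
    im=optics.get_image(n);g=cv2.GaussianBlur(cv2.cvtColor(cv2.imread(f'pics/{f}.png'),cv2.COLOR_BGR2GRAY),(3,3),0).astype(float);ims.append((n,im,g))
def run(use,p):
    C=[(.052,-.08),(.052,.08),(-.052,.08),(-.052,-.08)]
    for it in range(6):
        XY=[];PX=[];obs=[]
        for n,im,g in ims:
            if n not in use: continue
            xs=[];ps=[];ns=[]
            for i in range(4):
                a,b=np.array(C[i]),np.array(C[(i+1)%4]);out=np.array([(1,0),(0,1),(-1,0),(0,-1)][i],float)
                if n=='side' and i in(2,3): pass
                for f in np.linspace(.08,.92,22):
                    q=a+(b-a)*f;P=proj(im,T2(p,[q,q+out*.004],.014));d=P[1]-P[0];d/=np.linalg.norm(d)
                    tt=np.arange(-3,3.01,.25);c=P[0]+tt[:,None]*d
                    v=map_coordinates(g,[c[:,1],c[:,0]],order=1);gr=-np.gradient(v)
                    k=gr.argmax()
                    if gr[k]>3 and 0<k<len(tt)-1: xs.append(q);ps.append(P[0]+tt[k]*d);ns.append(d)
            obs.append((im,np.array(xs),np.array(ps),np.array(ns)))
        F=lambda p:np.concatenate([((proj(i,T2(p,x,.014))-q)*m).sum(1) for i,x,q,m in obs])
        r=least_squares(F,p,loss='soft_l1',f_scale=.5);p=r.x
    print(use,p,np.degrees(p[2]),len(r.fun),np.sqrt(np.mean(F(p)**2)));return p
if __name__=='__main__':
    for u in (['top'],['side'],['top','side']): run(u,[.4864,-.008,-.15])
E
python3 pl.py
```

```text
['top'] [ 0.488  -0.0074 -0.1693] -9.701325989332288 59 0.39041844148252863
['side'] [ 0.5512 -0.066   0.188 ] 10.772195492624228 20 1.6142107117125597
['top', 'side'] [ 0.4877 -0.0082 -0.1752] -10.039297924160854 76 0.7103276639204738
```

```bash
python3 - <<'E'
import pl
from pl import *
R=np.array([[.921,-.389,0],[-.389,-.921,0],[0,0,-1.]]);p=np.array([.4831,-.014,.125])
w=dict(optics.get_image('wrist'));T=np.array(w['pose']).copy()
s=env.observe();Rt=np.array(s['tool_rot']);C=Rt.T@T[:3,:3];c=Rt.T@(T[:3,3]-np.array(s['position']))
T[:3,:3]=R@C;T[:3,3]=p+R@c;w['pose']=T
g=cv2.GaussianBlur(cv2.cvtColor(cv2.imread('pics/w2.png'),cv2.COLOR_BGR2GRAY),(3,3),0).astype(float)
pl.ims.append(('w',w,g))
pc=[(.052,-.08),(.052,.08),(-.052,-.08)]
print('manual w2',*fit([(w,pc,.014,[(401,127),(181,180),(423,263)])],[.4864,-.008,-.15]))
a=run(['w'],[.4864,-.008,-.15]);a=run(['w'],[.488,-.0074,-.169]);b=run(['top'],[.488,-.0074,-.16]);run(['top','w'],[.4875,-.0077,-.16])
E
```

```text
manual w2 [ 0.4868 -0.0087 -0.168 ] 1.15383162744041
['w'] [ 0.4877 -0.0077 -0.1687] -9.667623712389899 17 0.7727680730475182
['w'] [ 0.4879 -0.0078 -0.172 ] -9.85300600923249 18 0.7143450170587963
['top'] [ 0.488  -0.0073 -0.1679] -9.6174900702083 60 0.39699774508796004
['top', 'w'] [ 0.4879 -0.0075 -0.1692] -9.694253157615663 79 0.4768147152666485
```

```bash
cat > seam.py <<'E'
from h import *
np.set_printoptions(precision=4,suppress=True)
P=T2([.4878,-.0077,-.1685],[(.0183,-.062),(.0183,-.025),(-.0183,.025),(-.0183,.062)],.006)
if __name__=='__main__':
    print(P);s=env.observe();R=np.array(s['tool_rot']);p=np.array(s['position']);print(s['time_s'],p,s['ft_force'])
    print('to each, tool xyz cm:');print(((P+[0,0,.0662]-p)*100)@R)
    print('steps tool cm');print((np.diff(P,axis=0)*100)@R)
E
python3 seam.py
```

```text
[[ 0.4954 -0.0719  0.006 ]
 [ 0.5016 -0.0354  0.006 ]
 [ 0.474   0.02    0.006 ]
 [ 0.4802  0.0565  0.006 ]]
21.7667 [0.552  0.0528 0.1438] [ 0.1887  0.4229 -1.3153]
to each, tool xyz cm:
[[-6.4052 12.1043  7.1602]
 [-5.5641  8.5012  7.1601]
 [-7.9918  2.8001  7.1609]
 [-7.1507 -0.803   7.1609]]
steps tool cm
[[ 0.841  -3.6031 -0.0001]
 [-2.4276 -5.7011  0.0008]
 [ 0.841  -3.6031 -0.0001]]
```

```bash
python3 -m crank '[2.5,-0.6,1.1,0,0, 2.5,-0.9,1.7,0,0, 2.5,-0.9,1.7,0,0, 2.5,-0.9,1.7,0,0, 2.5,-0.9,1.7,0.5,0, 2.5,-0.9,1.7,1,0, 2.5,-0.8,1.5,1,0, 2.5,-0.5,1,1,0]'
python3 -m crank '[2.5,0,0,0.8,0, 2.5,0,0,0.4,0, 2.5,0,0,0.3,0, 2.5,0,0,0,0, 2.5,0,0,0,0, 2.5,0,0,0,0, 2.5,0,0,0,0, 2.5,0,0,0,0]'
python3 seam.py
```

```text
time_s: 22.43
position: [0.4945, -0.0737, 0.1087]
tool_rot: [[0.998, 0.06, 0.0], [0.06, -0.998, -0.0], [0.0, 0.0, -1.0]]
ft_force: [0.2, 0.2, -0.1]
grip_width: 0.0331
gripper_force: 59.7
time_s: 23.1
position: [0.4957, -0.0717, 0.0942]
tool_rot: [[0.998, 0.061, 0.001], [0.061, -0.998, -0.0], [0.001, 0.0, -1.0]]
ft_force: [-0.0, 0.9, -1.7]
grip_width: 0.0331
gripper_force: 59.7
[[ 0.4954 -0.0719  0.006 ]
 [ 0.5016 -0.0354  0.006 ]
 [ 0.474   0.02    0.006 ]
 [ 0.4802  0.0565  0.006 ]]
23.1 [ 0.4957 -0.0717  0.0942] [-0.0029  0.8815 -1.7016]
to each, tool xyz cm:
[[ -0.0327   0.0187   2.2009]
 [  0.8099  -3.5841   2.2005]
 [ -1.6154  -9.2862   2.1977]
 [ -0.7728 -12.889    2.1973]]
steps tool cm
[[ 0.8426 -3.6028 -0.0004]
 [-2.4252 -5.7021 -0.0028]
 [ 0.8426 -3.6028 -0.0004]]
```

```bash
python3 -m crank '[2.5,0,0,0.5,0, 2.5,0,0,0.4,0, 2.5,0,0,0.3,0, 2.5,0,0,0.3,0, 2.5,0,0,0.2,0, 2.5,0,0,0.1,0, 2.5,0,0,0,0, 2.5,0,0,0,0]'
python3 -m crank '[2.5,0,0,0.2,0, 2.5,0,0,0.2,0, 2.5,0,0,0.2,0, 2.5,0,0,0.1,0, 2.5,0,0,0.1,0, 2.5,0,0,0,0, 2.5,0,0,0,0, 2.5,0,0,0,0]'
python3 seam.py|sed -n 5p
```

```text
time_s: 23.77
position: [0.4956, -0.0719, 0.0759]
tool_rot: [[0.998, 0.061, 0.0], [0.061, -0.998, -0.0], [0.0, 0.0, -1.0]]
ft_force: [1.1, -0.4, -0.3]
grip_width: 0.0331
gripper_force: 59.7
time_s: 24.43
position: [0.4956, -0.0719, 0.068]
tool_rot: [[0.998, 0.061, 0.0], [0.061, -0.998, -0.0], [0.0, 0.0, -1.0]]
ft_force: [0.6, -0.5, 1.5]
grip_width: 0.0331
gripper_force: 59.7
24.4333 [ 0.4956 -0.0719  0.068 ] [ 0.6474 -0.4502  1.4642]
```

```bash
python3 - <<'E'
from h import *
f=[]
for _ in range(12):
    optics.get_image('wrist');f.append(env.observe()['ft_force'])
f=np.array(f);print(f.mean(0),f.std(0)/12**.5)
E
```

```text
[ 0.53122286 -0.41736663  0.62143957] [0.11574262 0.13406938 0.13437508]
```

```bash
python3 -m crank '[2.5,0.08,-0.24,0,0, 2.5,0.06,-0.24,0,0, 2.5,0.06,-0.24,0,0, 2.5,0.06,-0.24,0,0, 2.5,0.06,-0.24,0,0, 2.5,0.06,-0.24,0,0, 2.5,0.06,-0.24,0,0, 2.5,0.06,-0.24,0,0]'
python3 -m crank '[2.5,0.05,-0.24,0,0, 2.5,0.05,-0.24,0,0, 2.5,0.05,-0.24,0,0, 2.5,0.05,-0.24,0,0, 2.5,0.05,-0.24,0,0, 2.5,0.05,-0.24,0,0, 2.5,0.05,-0.24,0,0, 2.5,0,0,0,0]'
python3 - <<'E'
from h import *
f=[]
for _ in range(6):
    optics.get_image('wrist');f.append(env.observe()['ft_force'])
f=np.array(f);print(f.mean(0),f.std(0)/6**.5)
E
python3 seam.py|tail -9
```

```text
time_s: 25.7
position: [0.4994, -0.0521, 0.0679]
tool_rot: [[0.998, 0.061, -0.0], [0.061, -0.998, 0.0], [-0.0, -0.0, -1.0]]
ft_force: [-0.7, -0.5, -0.2]
grip_width: 0.0329
gripper_force: 59.6
time_s: 26.37
position: [0.5018, -0.0347, 0.0679]
tool_rot: [[0.998, 0.061, -0.0], [0.061, -0.998, 0.001], [0.0, -0.001, -1.0]]
ft_force: [0.2, 1.0, 0.2]
grip_width: 0.033
gripper_force: 59.6
[-0.22021567  0.46982672  0.83725543] [0.17541332 0.23686519 0.09515302]
to each, tool xyz cm:
[[-0.8554  3.6087 -0.4323]
 [-0.0148  0.0054 -0.4314]
 [-2.4432 -5.6953 -0.4297]
 [-1.6027 -9.2985 -0.4288]]
steps tool cm
[[ 0.8406 -3.6033  0.0009]
 [-2.4284 -5.7007  0.0017]
 [ 0.8406 -3.6033  0.0009]]
```

Force stays light (about 1.9 N), on course. Second run.

```bash
python3 -m crank '[2.5,-0.1,-0.24,0,0, 2.5,-0.1,-0.24,0,0, 2.5,-0.1,-0.24,0,0, 2.5,-0.1,-0.24,0,0, 2.5,-0.1,-0.24,0,0, 2.5,-0.1,-0.24,0,0, 2.5,-0.1,-0.24,0,0, 2.5,-0.1,-0.24,0,0]'
python3 -m crank '[2.5,-0.1,-0.24,0,0, 2.5,-0.1,-0.24,0,0, 2.5,-0.1,-0.24,0,0, 2.5,-0.1,-0.24,0,0, 2.5,-0.1,-0.24,0,0, 2.5,-0.1,-0.24,0,0, 2.5,-0.1,-0.24,0,0, 2.5,-0.1,-0.24,0,0]'
python3 -m crank '[2.5,-0.1,-0.24,0,0, 2.5,-0.1,-0.24,0,0, 2.5,-0.1,-0.24,0,0, 2.5,-0.1,-0.24,0,0, 2.5,-0.11,-0.24,0,0, 2.5,-0.11,-0.24,0,0, 2.5,-0.11,-0.23,0,0, 2.5,-0.11,-0.2,0,0]'
python3 - <<'E'
from h import *
f=[]
for _ in range(6):
    optics.get_image('wrist');f.append(env.observe()['ft_force'])
f=np.array(f);print(f.mean(0),f.std(0)/6**.5)
E
python3 seam.py|sed -n 6,11p
```

```text
time_s: 27.33
position: [0.4926, -0.0165, 0.0679]
tool_rot: [[0.998, 0.061, 0.0], [0.061, -0.998, -0.0], [0.0, 0.0, -1.0]]
ft_force: [0.8, -0.1, -0.4]
grip_width: 0.0332
gripper_force: 59.7
time_s: 28.0
position: [0.4834, 0.0022, 0.0679]
tool_rot: [[0.998, 0.061, -0.0], [0.061, -0.998, -0.0], [-0.0, 0.0, -1.0]]
ft_force: [0.6, -1.3, 0.3]
grip_width: 0.0332
gripper_force: 59.7
time_s: 28.67
position: [0.474, 0.0203, 0.068]
tool_rot: [[0.998, 0.061, 0.0], [0.061, -0.998, -0.0], [0.0, 0.0, -1.0]]
ft_force: [0.9, -2.4, 0.2]
grip_width: 0.0333
gripper_force: 59.7
[1.35734335 1.10906715 0.13449204] [0.12872231 0.20134116 0.20740076]
to each, tool xyz cm:
[[ 1.5746  9.3261 -0.4306]
 [ 2.4153  5.7228 -0.4292]
 [-0.013   0.022  -0.4272]
 [ 0.8276 -3.5812 -0.4257]]
steps tool cm
```

```bash
python3 -m crank '[2.5,0.1,-0.22,0,0, 2.5,0.1,-0.24,0,0, 2.5,0.06,-0.24,0,0, 2.5,0.06,-0.24,0,0, 2.5,0.06,-0.24,0,0, 2.5,0.06,-0.24,0,0, 2.5,0.06,-0.24,0,0, 2.5,0.06,-0.24,0,0]'
python3 -m crank '[2.5,0.06,-0.24,0,0, 2.5,0.06,-0.24,0,0, 2.5,0.06,-0.24,0,0, 2.5,0.06,-0.24,0,0, 2.5,0.06,-0.24,0,0, 2.5,0.05,-0.24,0,0, 2.5,0.05,-0.24,0,0, 2.5,0,0,0,0]'
python3 - <<'E'
from h import *
f=[]
for _ in range(6):
    optics.get_image('wrist');f.append(env.observe()['ft_force'])
f=np.array(f);print(f.mean(0),f.std(0)/6**.5)
E
python3 seam.py|sed -n 6,11p
```

```text
time_s: 29.63
position: [0.4784, 0.0397, 0.0679]
tool_rot: [[0.998, 0.061, -0.0], [0.061, -0.998, -0.0], [-0.0, -0.0, -1.0]]
ft_force: [-0.4, -1.1, 0.7]
grip_width: 0.0329
gripper_force: 59.7
time_s: 30.3
position: [0.4815, 0.057, 0.0679]
tool_rot: [[0.998, 0.061, 0.0], [0.061, -0.998, 0.001], [0.0, -0.001, -1.0]]
ft_force: [0.2, 1.7, 0.7]
grip_width: 0.0331
gripper_force: 59.7
[0.40373817 0.52146729 0.66913108] [0.15191744 0.24390659 0.18137907]
to each, tool xyz cm:
[[ 0.621  12.898  -0.4295]
 [ 1.4616  9.2948 -0.4287]
 [-0.9667  3.594  -0.4277]
 [-0.126  -0.0092 -0.4269]]
steps tool cm
```

```bash
python3 -m crank '[2.5,0,0,-0.3,0, 2.5,0,0,-0.5,0, 2.5,0,0,-0.7,0, 2.5,0,0,-1,0, 2.5,0,0,-1.2,0, 2.5,0,0,-1.2,0, 2.5,0,0,-0.7,0, 2.5,0,0,0,0]'
python3 -m crank '[2.5,0.5,0,0,0, 2.5,1,0.1,0,0, 2.5,1.2,0.1,0,0, 2.5,1.2,0.2,0,0, 2.5,1.2,0.2,0,0, 2.5,1.2,0.1,0,0, 2.5,0.7,0.1,0,0, 2.5,0,0,0,0]'
python3 - <<'E'
from h import *
plan([.5526,.0528,.124],-86.5,1)
E
```

```text
time_s: 31.27
position: [0.4821, 0.0563, 0.1255]
tool_rot: [[0.998, 0.061, 0.003], [0.061, -0.998, -0.001], [0.003, 0.001, -1.0]]
ft_force: [0.6, 0.7, -1.2]
grip_width: 0.0334
gripper_force: 59.7
time_s: 31.93
position: [0.5527, 0.0525, 0.123]
tool_rot: [[0.998, 0.061, -0.001], [0.061, -0.998, 0.0], [-0.001, -0.0, -1.0]]
ft_force: [-0.6, 0.4, -0.8]
grip_width: 0.0332
gripper_force: 59.7
t 31.93 pos [0.5527 0.0525 0.123 ] yaw -86.53 D [-0.01  0.03  0.1 ] turn -0.0 q6 79.7
-0.0,-0.03,-0.1,-0.0
```

```bash
python3 -m crank '[2.5,0.5,-0.03,-0.05,0, 2.5,0.7,0,0,0, 2.5,0.7,0,0,0, 2.5,0.7,0,0,0, 2.5,0.7,0,0,0, 2.5,0.7,0,0,0, 2.5,0.7,0,0,0, 2.5,0.7,0,0,0]'
python3 -m crank '[2.5,0.7,0,0,0, 2.5,0.7,0,0,0, 2.5,0.6,0,0,0, 2.5,0.3,0,0,0, 2.5,0,0,0,0, 2.5,0,0,0,0, 2.5,0,0,0,0, 2.5,0,0,0,0]'
python3 - <<'E'
from h import *
plan([.6298,.0575,.1097],-86.5,1);print(env.observe()['ft_force'])
E
```

```text
time_s: 32.6
position: [0.6064, 0.0564, 0.1244]
tool_rot: [[0.998, 0.061, -0.0], [0.061, -0.998, 0.0], [-0.0, -0.0, -1.0]]
ft_force: [0.2, 0.6, -1.6]
grip_width: 0.0331
gripper_force: 59.7
time_s: 33.27
position: [0.6284, 0.0577, 0.1245]
tool_rot: [[0.998, 0.061, -0.0], [0.061, -0.998, 0.0], [-0.0, -0.0, -1.0]]
ft_force: [-0.0, 0.0, -1.1]
grip_width: 0.0335
gripper_force: 59.7
t 33.27 pos [0.6284 0.0577 0.1245] yaw -86.52 D [ 0.14 -0.02 -1.48] turn -0.0 q6 81.0
0.14,0.03,1.48,-0.0
[-0.00243293  0.03582043 -1.10695563]
```

Clean entry without contact. Lower until the peg takes the weight.

```bash
python3 -m crank '[2.5,0,0,0.3,0, 2.5,0,0,0.4,0, 2.5,0,0,0.35,0, 2.5,0,0,0.2,0, 2.5,0,0,0.1,0, 2.5,0,0,0.08,0, 2.5,0,0,0,0, 2.5,0,0,0,0]'
python3 - <<'E'
from h import *
f=[]
for _ in range(5):
    optics.get_image('wrist');f.append(env.observe()['ft_force'])
print(np.mean(f,0),env.observe()['position'])
E
```

```text
time_s: 33.93
position: [0.6287, 0.0577, 0.1102]
tool_rot: [[0.998, 0.061, 0.0], [0.061, -0.998, -0.0], [0.0, 0.0, -1.0]]
ft_force: [0.3, 0.2, -0.3]
grip_width: 0.0334
gripper_force: 59.7
[-0.05541688  0.14097541 -0.93401994] [0.62863016 0.05770049 0.11018396]
```

```bash
python3 -m crank '[2.5,0,0,0.05,0, 2.5,0,0,0,0, 2.5,0,0,0.05,0, 2.5,0,0,0,0, 2.5,0,0,0,0, 2.5,0,0,0,0, 2.5,0,0,0,0, 2.5,0,0,0,0]'
python3 - <<'E'
from h import *
f=[]
for _ in range(5):
    optics.get_image('wrist');f.append(env.observe()['ft_force'])
print(np.mean(f,0),env.observe()['position'])
E
```

```text
time_s: 34.85
position: [0.6288, 0.0576, 0.1097]
tool_rot: [[0.998, 0.061, 0.001], [0.061, -0.998, -0.0], [0.001, 0.0, -1.0]]
ft_force: [-2.1, -0.5, 6.6]
grip_width: 0.033
gripper_force: 60.2
[-1.90715047  0.18296888  5.53042205] [0.6287875  0.05764078 0.10973618]
```

Resting on the peg. Let go and back off upward.

```bash
python3 -m crank '[3.6,0,0,0,0, 3.9,0,0,0,0, 4.3,0,0,0,0, 5,0,0,0,0, 6,0,0,0,0, 7,0,0,0,0, 8,0,0,0,0, 8.5,0,0,0,0]' 20
python3 -m crank '[8.5,0,0,0,0, 8.5,0,0,-0.5,0, 8.5,0,0,-1,0, 8.5,0,0,-1.5,0, 8.5,0,0,-2,0, 8.5,0,0,-2,0, 8.5,0,0,-2,0, 8.5,0,0,-2,0]'
python3 -m crank '[8.5,0,0,-2,0, 8.5,0,0,-1,0, 8.5,0,0,0,0, 8.5,0,0,0,0, 8.5,0,0,0,0, 8.5,0,0,0,0, 8.5,0,0,0,0, 8.5,0,0,0,0]'
python3 - <<'E'
from h import *
s=optics.get_image('side');save(s,'s9');print(env.observe()['position'],env.observe()['ft_force'])
a=cv2.imread('pics/side0.png').astype(int);b=cv2.imread('pics/s9.png').astype(int)
d=np.abs(a-b).max(2)
print('stylus+scraper area diff',np.mean(d[180:290,325:375]>40),'expected eye',proj(s,[[.6299,.0584,.1505]]))
for q in ['stylus','scraper','block']: print(q,[(x['at'][0]*640,x['at'][1]*480,x['score']) for x in spotter.look_for(s,q)[:1]])
m=(b.max(2)<45).astype(np.uint8)[190:265,340:375];m0=(a.max(2)<45).astype(np.uint8)[190:265,340:375]
for k in (m0,m): ys,xs=np.nonzero(k);print(len(xs),xs.mean()+340,ys.mean()+190)
E
```

```text
time_s: 35.77
position: [0.6286, 0.0577, 0.1091]
tool_rot: [[0.998, 0.061, 0.0], [0.061, -0.998, 0.0], [0.0, -0.0, -1.0]]
ft_force: [0.4, -0.2, -0.2]
grip_width: 0.085
gripper_force: 0.0
time_s: 36.43
position: [0.6286, 0.0577, 0.2213]
tool_rot: [[0.998, 0.061, 0.001], [0.061, -0.998, -0.0], [0.001, 0.0, -1.0]]
ft_force: [0.5, 0.6, 0.2]
grip_width: 0.0851
gripper_force: 0.0
time_s: 37.1
position: [0.6285, 0.0577, 0.2485]
tool_rot: [[0.998, 0.061, -0.001], [0.061, -0.998, 0.0], [-0.001, -0.0, -1.0]]
ft_force: [1.5, -0.3, -0.3]
grip_width: 0.0849
gripper_force: 0.0
[0.62852388 0.05771273 0.24869021] [ 0.20551746 -0.58735602  0.44971823]
stylus+scraper area diff 0.024545454545454544 expected eye [[355.49234014 213.98414398]]
stylus [(353.72799999999995, 228.912, 0.77)]
scraper [(335.80800000000005, 205.824, 0.75)]
block [(258.88, 251.088, 0.7)]
399 354.10275689223056 224.796992481203
403 353.30272952853596 224.92059553349876
```

Stylus is back where it hung (within about 1 px of the first picture), scraper unmoved. Let any swing settle, then hand in.

```bash
for i in 1; do :; done; python3 -m crank '[8.5,0,0,0,0, 8.5,0,0,0,0, 8.5,0,0,0,0, 8.5,0,0,0,0, 8.5,0,0,0,0, 8.5,0,0,0,0, 8.5,0,0,0,0, 8.5,0,0,0,0]' | head -1
python3 -c "
from rig import env
print(env.close_job())"
```

```text
time_s: 37.97
the job is handed in; nothing more can be done
None
```

I finished the whole job and handed it in at 38 s of the 67 s limit: the block is off the plate, the seam was traced end to end, the stylus is back on its peg and the scraper did not visibly move. The hand-in returned no verdict, so I don't know the score.

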